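Open the stuck adhesive bottle at the manuscript bench

TASK

The black cap of the square amber bottle standing in the wooden block is stuck with dried adhesive. Break it loose with a short hard counter-clockwise twist, then spin it off, letting it rise on its steep thread: neither bear down on the bottle nor drag it up out of its block. Set the cap down gently, top side up, near the middle of the white tile, let go of it, and leave everything else alone.

Things in the scene. Friction and masses are not known exactly. Their poses are not given: they have to be found in the camera images.
- cap: Round black ribbed metal screw cap, 55 mm across, 26 mm high, about 90 g. Origin: centre of its underside; z up through its top; x turns with the cap and lies along the bottle's x while shut. It unscrews counter-clockwise seen from above. A grip of 50 N or more carries the hard twist without slipping.
- cap_top (a point): Centre of the cap's top face, 26 mm above its origin. Dried adhesive under the skirt holds the shut cap: it takes some 0.3 to 0.8 N m over the first 0.1 to 0.25 rad, then gives at once, and the cap turns almost freely.
- rim (a point): Centre of the bottle's rim, 124 mm above the bottle's underside. Once loose, the cap climbs a coarse, steep thread with about a millimetre of play: the hand must rise with it, by feel, or it pushes the bottle down hard. A little under half a turn in all frees it; then it lifts off with only its own weight. Until then pulling drags the bottle along.
- bottle: Square amber bottle, 62 x 62 mm, 0.4 to 0.6 kg, loose in the pocket with 1.5 mm to spare each side: it can hardly turn but can be lifted out. Origin: centre of its underside; z up; its axes turn with it. Body up to 88 mm, sloping shoulder to 98 mm, then a bead and threaded neck 43 mm wide up to the rim. The shut cap covers 104 to 130 mm.
- block: Hardwood bottle block screwed to the bench, 98 x 98 mm, 50 mm high, with a square pocket 65 mm wide. Origin: centre of its underside, on the bench.
- tile: White ceramic mixing tile fixed to the bench, 150 x 150 mm, 10 mm thick. Origin: centre of its underside, on the bench; x and y along its edges.
- weight: Bystander: brass weight with a knob, 48 mm across, 57 mm high, standing on the bench. Origin: centre of its underside.
- tin: Bystander: round flat metal tin, 64 mm across, 34 mm high. Origin: centre of its underside.
- brush: Bystander: brush 200 mm long, lying on the bench. Origin: under its middle; x along the handle.
- cork: Square cork pad, 63 x 63 mm, 4 mm thick, on the floor of the block's pocket; the bottle rests on it, 8 mm above the bench. Origin: centre of its underside.
Things that resemble listed ones, but are neither listed nor needed, are in the scene too. Of the things that look like the block, take the one that is farthest to the robot's left at the start.

How it is judged:
By the outcome, as a careful person would: the job done as asked, in the order asked, and still so for the second after the job is handed in, with the robot touching nothing.
It also fails if it takes over 66 s, if anything falls off the work surface, if the arm or the gripper's body presses on something with over 40 N, if the wrist force passes 120 N, or if a joint passes its speed limit or range.

ROBOT

A 7-joint arm with a two-finger parallel gripper is mounted at the origin on the work surface. World frame = base frame: x ahead of the robot, y to its left, z up, the work surface at z = 0. Lengths are in mm, angles in rad, forces in N, time in s.
With the tool pointing down it reaches from about 425 to 975 mm from the base axis. Payload 16.7 kg.
Tool frame: the origin (TCP) lies midway between the tips of the shut fingers; the grasp point (between the pads) lies 19 mm behind it; z points along the fingers, y is the line along which they close (so a half turn about z gives the same grasp; the last joint's range is limited). The gripper opens to 85 mm and grips with 20 to 120 N. Pads are 22 mm wide; open, the fingers measure 114 mm over their backs; the gripper's body (76 mm by 85 mm) begins 54 mm behind the grasp point. The pads swing forward as they close: fully open they stand 13 mm farther back than shut.
Start: joints at [0.952, 0.426, 0.074, 1.606, -0.034, 1.111, -0.067], TCP at [305.542, -601.846, 205.502] pointing down, gripper open.
Joint ranges: [-2.85, 2.85], [-0.5, 2.14], [-1.23, 1.37], [0.21, 2.46], [-1.02, 4.16], [0.16, 2.05], [-2.73, 2.73]. Speed limits (rad/s): [1.89, 1.89, 2.39, 2.39, 3.01, 3.01, 3.01].

INTERFACE

Orientations are given as a rotation vector (axis times angle).
In Python, from cell import get_state, snapshot, camera_params, ticket, finder gives the robot as it stands. The module is installed in compiled form; this text tells all that it offers.
- The arm moves only by the tool jog_arm, never from a script. Its argument "moves" is a list of rows, each a list of 3 entries, a list of its own where there are three numbers: the turn, a rotation vector about the tool's x, y, z in rad, then the shift along the tool's x, y, z in mm, then the finger opening in mm, from 0 to 85.4. In form: [[[rx, ry, rz], [dx, dy, dz], claw], ...]. A call has 1 to 5 rows; each row shifts and turns the commanded pose from where the row before left it, along the tool's axes as they then stand; what a row does not reach is not made up. A row lasts 1/8 s, in which the tool goes at most 62.5 mm and 10.7 degrees, less where a joint would pass 70% of its speed; a pose out of reach is approached as far as the arm can. A call with a gripper value outside its range is refused whole. The fingers move at their own pace and stop on an object; "squeeze" is the grip in N (left out, the last holds). Time passes only in rows, so rows that do not move let the fingers close. It gives the time, the measured TCP pose, the force, the opening and the grip force at its end, in the units of the state.
- get_state(): the state, without advancing time (a new reading comes with each control period).
- snapshot(name): name is "scene" or "top"; returns the picture (384x512x3 uint8, red, green, blue); there is no depth.
- camera_params(name): a dict with "fx", "fy", "cx", "cy" (pixels), "world_from_camera" (4x4, takes a point from camera to world coordinates). Camera axes: x right, y up, looking along -z (the intrinsics and any distortion apply to the point x, -y, -z); pixel columns grow to the right and rows downward; lengths in mm; the calibration is good to about 2 mm. A picture is of the moment at which its call begins. camera_params takes no time and is no camera call.
- ticket.job_done(): hands the job in; it is judged then, once.
Trained networks look in the newest picture that a camera, given by its name, has taken for a name from the list of things; names that differ only in an ending like _2 or _b are one class to them, and where a whole thing is asked for, a point or a joint stands for the part that bears it (a point fixed in the world has none). Each returns a list of dicts, best first, with "p" (0 to 1); they miss things now and then, are a little off and sometimes report something else, mostly with a low value. They report only what shows in the picture. A call takes as long as a camera call. They do not tell look-alikes from the thing itself.
- finder.trace(query, camera): "pixels" (384x512 bool, what is visible of it) and "extent" ([left, top, width, height] in pixels, round what is visible of it).
The state is a dict: "time_s": time; "qpos": joint angles; "joint_vel": joint speeds; "effort": joint torques, N m; "position": TCP position; "ee_rot": TCP orientation; "wrist_force": force on the tool from outside, world axes, zero at the start; "wrist_torque": the same for the moment, N m; "grip_width": finger opening in mm; "grasp_force": force on a finger pad.
Only numpy, scipy, OpenCV 4.12 (cv2) and the standard library are available. Lean on these libraries where they do the work, as an engineer would, in place of code of your own. Each camera call takes 0.05 s, during which the arm holds its last target. There are 200 camera calls.

## Working session

There is one attempt and no reset: what is moved stays moved. The work goes in short steps, Python scripts to look and compute and a tool call to move; the robot and the scene stay as the last step left them, time stands still between calls to the robot, and variables do not carry over. Pictures are saved under pics/ and viewed, at most 10 in all, crops included, and the job is handed in when it is done.

Besides the shell and the picture viewer there is one more tool, called by a JSON object that holds its "fn" and its "kwargs", one argument or row to a line. jog_arm: Moves the arm, as the interface text tells. Its arguments: {"type":"object","properties":{"moves":{"type":"array"},"squeeze":{"type":"number"}},"required":["moves"]}

```bash
mkdir -p pics; ls
python3 - <<'E'
from cell import *
import cv2,numpy as np
s=get_state();print({k:np.round(v,3).tolist() for k,v in s.items()})
ims=[]
for n in("scene","top"):
    im=snapshot(n);cv2.imwrite(f"pics/{n}.png",im[:,:,::-1]);
    p=camera_params(n);print(n,{k:np.round(v,3).tolist() for k,v in p.items()})
    for q in("cap","block","tile","bottle"):
        for r in finder.trace(q,n):print(n,q,round(r["p"],2),r["extent"])
E
cd pics; python3 -c "
import cv2,numpy as np
a=np.vstack([cv2.imread('scene.png'),cv2.imread('top.png')]);cv2.imwrite('both.png',cv2.resize(a,(400,600)))"
```

```text
pics
{'time_s': 0.0, 'qpos': [0.952, 0.427, 0.074, 1.607, -0.034, 1.111, -0.067], 'joint_vel': [0.002, -0.0, 0.0, -0.001, 0.001, 0.0, -0.001], 'effort': [0.0, -94.985, 3.761, -46.351, 0.019, 0.01, 0.0], 'position': [305.324, -601.483, 204.798], 'ee_rot': [-3.054, -0.731, 0.001], 'wrist_force': [0.734, -1.025, -0.114], 'wrist_torque': [0.007, 0.014, -0.011], 'grasp_force': 0.0, 'grip_width': 85.495}
scene {'fx': 484.838, 'fy': 484.838, 'cx': 243.433, 'cy': 193.746, 'world_from_camera': [[-0.814, -0.362, 0.454, 1081.992], [0.581, -0.509, 0.635, 621.13], [0.001, 0.781, 0.625, 730.04], [0.0, 0.0, 0.0, 1.0]]}
scene cap 0.85 [323.0, 221.7, 30.4, 31.4]
scene block 0.69 [298.3, 242.3, 66.0, 70.7]
scene block 0.66 [219.4, 202.2, 67.3, 59.8]
scene tile 0.82 [178.6, 153.4, 76.7, 44.6]
scene bottle 0.72 [298.8, 239.7, 64.7, 72.5]
scene bottle 0.69 [314.9, 245.9, 38.8, 38.2]
top {'fx': 405.18, 'fy': 405.18, 'cx': 257.228, 'cy': 193.093, 'world_from_camera': [[0.019, 0.991, -0.136, 527.205], [-1.0, 0.018, -0.008, -1.596], [-0.005, 0.136, 0.991, 867.946], [0.0, 0.0, 0.0, 1.0]]}
top cap 0.58 [128.4, 204.7, 31.4, 31.4]
top block 0.97 [123.3, 187.1, 68.1, 67.1]
top block 0.65 [225.0, 177.3, 55.5, 53.9]
top tile 0.79 [320.5, 185.4, 86.8, 92.1]
top bottle 0.72 [128.1, 204.1, 35.7, 31.3]
top bottle 0.63 [142.2, 202.1, 34.3, 38.7]
```

View pics/scene.png

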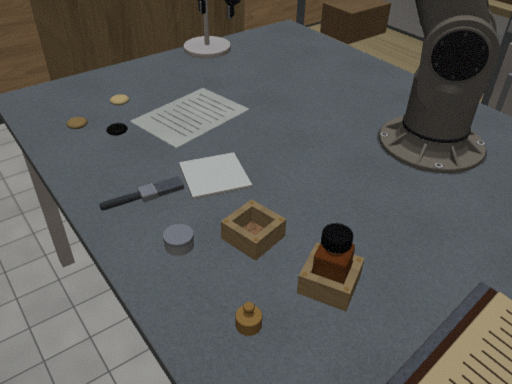

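View pics/top.png

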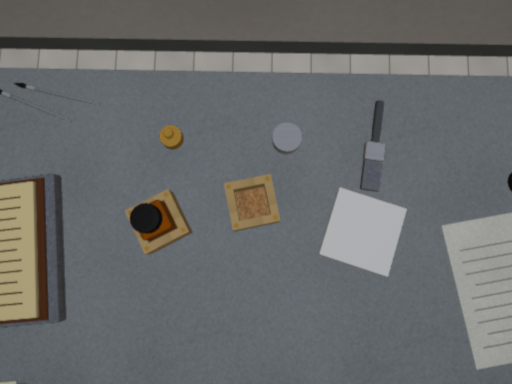

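The scene view shows the amber bottle with its black cap at (337,238), in the block at (331,275); in the top view the block is at (158,221) and the cap at (146,218). There are two block candidates in the top view. The one at (158,221) holds the bottle and lies farther left (+y), so it fits. The one at (252,203) is empty and is the look-alike. The tile is at (363,231) top, the weight at (171,137), the tin at (287,137) and the brush at (375,145).

```bash
cat > h.py <<'E'
import numpy as np,cv2
from cell import *
from scipy.optimize import least_squares
def ray(n,uv):
    p=camera_params(n);T=np.array(p["world_from_camera"])
    d=T[:3,:3]@np.array([(uv[0]-p["cx"])/p["fx"],-(uv[1]-p["cy"])/p["fy"],-1]);return T[:3,3],d
def atz(n,uv,z):
    o,d=ray(n,uv);return o+d*(z-o[2])/d[2]
def proj(n,P):
    p=camera_params(n);T=np.array(p["world_from_camera"]);c=(np.atleast_2d(P)-T[:3,3])@T[:3,:3]
    return np.c_[p["cx"]+p["fx"]*c[:,0]/-c[:,2],p["cy"]-p["fy"]*c[:,1]/-c[:,2]]
def mask(q,n,i=0):
    return finder.trace(q,n)[i]["pixels"].astype(np.uint8)
def box(n,m,z):
    c=max(cv2.findContours(m,0,1)[0],key=cv2.contourArea).reshape(-1,2)
    P=np.array([atz(n,u,z)[:2] for u in c],np.float32);return cv2.minAreaRect(P)
def fitcap(ms,dz0=112,x0=None):
    # silhouette of cap cylinder vs mask bounding extents
    a=np.linspace(0,2*np.pi,72);ring=np.c_[27.5*np.cos(a),27.5*np.sin(a),0*a]
    def f(x,full=False):
        r=[]
        for n,m in ms.items():
            q=proj(n,np.r_[ring,ring+[0,0,26]]+x);ys,xs=np.nonzero(m)
            r+=[q[:,0].min()-xs.min()+.5,q[:,0].max()-xs.max()-.5,q[:,1].min()-ys.min()+.5,q[:,1].max()-ys.max()-.5]
        return np.array(r)
    s=least_squares(f,x0,loss="soft_l1");return s.x,np.round(f(s.x),1)
E
python3 - <<'E'
from h import *
ms={}
for n in("scene","top"):
    im=snapshot(n)
    ms[n]=mask("cap",n);print(n,box(n,mask("tile",n),10))
    for i in(0,1):
        print("block",box(n,mask("block",n,i),50))
    crop=im[190:320,270:400] if n=="scene" else im[165:265,105:205]
    cv2.imwrite(f"pics/c_{n}.png",cv2.resize(crop[:,:,::-1],(400,400),interpolation=2))
x0=atz("top",(146,218),138)-[0,0,26]
print(x0,fitcap(ms,x0=x0),fitcap({"top":ms["top"]},x0=x0),fitcap({"scene":ms["scene"]},x0=x0))
cv2.imwrite("pics/c.png",np.hstack([cv2.imread(f"pics/c_{n}.png") for n in("scene","top")]))
E
```

```text
scene ((572.4005126953125, -219.53359985351562), (161.2996826171875, 152.23976135253906), 72.6601791381836)
block ((596.5049438476562, 216.75962829589844), (137.70541381835938, 104.24236297607422), 28.392017364501953)
block ((636.5020141601562, 31.308353424072266), (133.13243103027344, 129.07647705078125), 11.716294288635254)
top ((568.04248046875, -219.1285400390625), (151.69662475585938, 150.1519317626953), 73.49669647216797)
block ((577.9856567382812, 203.92701721191406), (103.79825592041016, 104.96479034423828), 27.770578384399414)
block ((620.1231689453125, 15.262226104736328), (100.99070739746094, 98.12821197509766), 12.728203773498535)
[578.21049337 204.09565044 112.        ] (array([579.43740179, 206.1695984 , 112.44776186]), array([ 0.3,  1.1, -0.4,  0.4,  0.1,  0.9, -0.4, -0.4])) (array([579.43735365, 209.83567066, 102.68578353]), array([-0.2,  0.2,  0.2, -0.2])) (array([567.82259086, 195.05257514,  97.25761823]), array([ 0., -0., -0.,  0.]))
```

View pics/c.png

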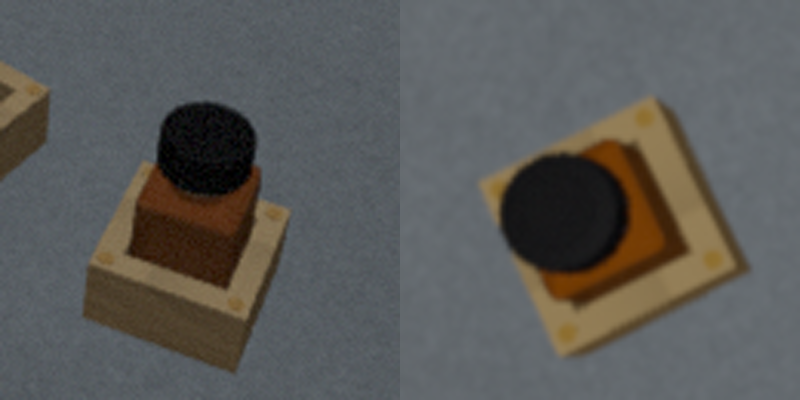

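The crop confirms it: the cap sits on the square amber bottle in the left block. The cap's underside fits at (579,206,112), where the given sizes put it at 8+104=112. The tile centre is at about (569,-219). I'm moving now.

{"fn": "jog_arm", "kwargs": {
  "moves": [
    [[0,0,0],[43.5,-42.5,0],85],
    [[0,0,0],[43.5,-42.5,0],85],
    [[0,0,0],[43.5,-42.5,0],85],
    [[0,0,0],[43.5,-42.5,0],85],
    [[0,0,0],[43.5,-42.5,0],85]
  ],
  "squeeze": 80
}}

```text
time_s: 1.62
position: [403.7, -312.1, 205.8]
ee_rot: [3.055, 0.731, 0.001]
wrist_force: [0.8, -1.2, 0.7]
grip_width: 84.9
grasp_force: 0.0
```

```bash
cat > s.py <<'E'
from cell import *
import numpy as np
from scipy.spatial.transform import Rotation as R
s=get_state();M=R.from_rotvec(s["ee_rot"]).as_matrix()
print(round(s["time_s"],2),"q",np.round(s["qpos"],2),"p",np.round(s["position"],1),"x",np.round(M[:,0],3),"z",np.round(M[:,2],3),"F",np.round(s["wrist_force"],1),"T",np.round(s["wrist_torque"],2),"w",s["grip_width"],s["grasp_force"])
import sys
if len(sys.argv)>1:print("tool delta",np.round(M.T@(np.array(eval(sys.argv[1]))-s["position"]),1))
E
python3 s.py "[579.4,206.2,200]"
```

```text
1.62 q [ 0.59  0.16 -0.07  1.97  0.01  1.02 -0.58] p [ 403.7 -312.1  205.8] x [0.892 0.453 0.   ] z [ 0.001 -0.    -1.   ] F [ 0.8 -1.2  0.7] T [ 0.01 -0.09 -0.02] w 84.85320761508811 0.0
tool delta [ 391.2 -382.6    5.7]
```

{"fn": "jog_arm", "kwargs": {
  "moves": [
    [[0,0,0],[43.5,-42.5,0],85],
    [[0,0,0],[43.5,-42.5,0],85],
    [[0,0,0],[43.5,-42.5,0],85],
    [[0,0,0],[43.5,-42.5,0],85],
    [[0,0,0],[43.5,-42.5,0],85]
  ]
}}

```text
time_s: 2.25
position: [501.5, -24.2, 205.9]
ee_rot: [3.055, 0.731, 0.001]
wrist_force: [0.7, -0.6, -0.2]
grip_width: 85.3
grasp_force: 0.0
```

```bash
python3 s.py "[579.4,206.2,170]"
```

```text
2.25 q [ 0.2   0.16 -0.31  1.97  0.06  1.02 -1.24] p [501.5 -24.2 205.9] x [0.892 0.452 0.001] z [ 0.001 -0.    -1.   ] F [ 0.7 -0.6 -0.2] T [-0.02 -0.02 -0.01] w 85.25219944905007 0.0
tool delta [ 173.6 -170.2   36. ]
```

{"fn": "jog_arm", "kwargs": {
  "moves": [
    [[0,0,0],[43.5,-42.5,0],85],
    [[0,0,0],[43.5,-42.5,0],85],
    [[0,0,0],[43.5,-42.5,0],85],
    [[0,0,0],[43,-42.5,0],85],
    [[0,0,0],[0,0,20],85]
  ]
}}

```text
time_s: 2.88
position: [579.5, 210.0, 186.2]
ee_rot: [-3.051, -0.739, -0.004]
wrist_force: [0.7, -1.3, -0.0]
grip_width: 85.0
grasp_force: 0.0
```

```bash
python3 s.py "[579.4,206.2,110]"
python3 - <<'E'
from h import *
ims=[]
for n in("scene","top"):
    im=snapshot(n);u,v=(337,232) if n=="scene" else (146,218)
    ims.append(cv2.resize(im[v-50:v+50,u-50:u+50,::-1],(400,400)))
    r=finder.trace("cap",n);print([(i["p"],i["extent"]) for i in r])
cv2.imwrite("pics/above.png",np.hstack(ims))
E
```

```text
2.88 q [-0.13  0.38 -0.41  1.74  0.17  1.05 -1.69] p [579.5 210.  186.2] x [0.889 0.458 0.003] z [ 0.002  0.003 -1.   ] F [ 0.7 -1.3 -0. ] T [-0.03  0.04  0.01] w 84.99998225963554 0.0
tool delta [-2.   3.5 76.1]
[(0.59, [323.5, 221.6, 28.5, 32.8])]
[(0.65, [128.1, 209.8, 31.7, 22.1])]
```

View pics/above.png

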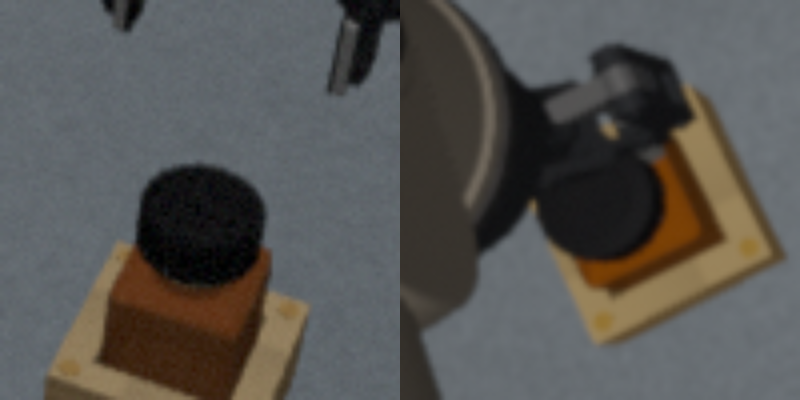

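The fingers straddle the cap with clearance on both sides. Next I'll go down.

{"fn": "jog_arm", "kwargs": {
  "moves": [
    [[0,0,0],[-1,1.5,30],85],
    [[0,0,0],[0,0,26],85],
    [[0,0,0],[0,0,18],85],
    [[0,0,0],[0,0,0],85],
    [[0,0,0],[0,0,0],85]
  ]
}}

```text
time_s: 3.7
position: [579.2, 202.4, 112.7]
ee_rot: [-3.055, -0.73, -0.002]
wrist_force: [-0.3, 0.1, 0.2]
grip_width: 84.5
grasp_force: 0.0
```

```bash
python3 s.py "[579.4,206.2,110]"
```

```text
3.7 q [-0.13  0.45 -0.39  1.81  0.21  0.92 -1.72] p [579.2 202.4 112.7] x [0.892 0.452 0.001] z [ 0.001  0.    -1.   ] F [-0.3  0.1  0.2] T [ 0.03 -0.04  0.  ] w 84.52524424076017 0.0
tool delta [ 1.9 -3.3  2.7]
```

{"fn": "jog_arm", "kwargs": {
  "moves": [
    [[0,0,0],[2,-3,2],70],
    [[0,0,0],[0,0,0],62],
    [[0,0,0],[0,0,0],58],
    [[0,0,0],[0,0,0],56],
    [[0,0,0],[0,0,0],54]
  ],
  "squeeze": 30
}}

```text
time_s: 4.32
position: [579.0, 205.9, 109.6]
ee_rot: [-3.055, -0.731, -0.0]
wrist_force: [-0.0, 0.1, 0.3]
grip_width: 53.9
grasp_force: 0.0
```

```bash
python3 s.py "[579.4,206.2,110]"
```

```text
4.33 q [-0.14  0.46 -0.39  1.81  0.21  0.92 -1.73] p [579.  205.9 109.6] x [0.892 0.453 0.   ] z [ 0.  0. -1.] F [-0.   0.1  0.3] T [-0.06  0.05 -0.03] w 53.926056527382514 0.0
tool delta [ 0.4 -0.1 -0.4]
```

{"fn": "jog_arm", "kwargs": {
  "moves": [
    [[0,0,0],[0,0,0],50],
    [[0,0,0],[0,0,0],48]
  ],
  "squeeze": 30
}}

```text
time_s: 4.58
position: [579.0, 206.1, 109.7]
ee_rot: [-3.055, -0.731, -0.0]
wrist_force: [-0.1, 1.4, 2.2]
grip_width: 48.1
grasp_force: 0.6
```

```bash
python3 s.py "[579.4,206.2,110]"
```

```text
4.58 q [-0.14  0.46 -0.39  1.81  0.21  0.92 -1.73] p [579.  206.1 109.7] x [0.892 0.453 0.   ] z [ 0.  0. -1.] F [-0.1  1.4  2.2] T [0.15 0.12 0.03] w 48.13911095044988 0.6195175275206566
tool delta [ 0.4  0.1 -0.3]
```

Run:
```python
from h import *
im=snapshot("scene");a=cv2.resize(im[180:280,287:387,::-1],(560,560),interpolation=2)
cv2.imwrite("pics/g1.png",a)
for n in("scene",):print([(i["p"],i["extent"]) for i in finder.trace("cap",n)])
```

```text
[(0.91, [321.6, 219.3, 31.5, 37.5])]
```

View pics/g1.png

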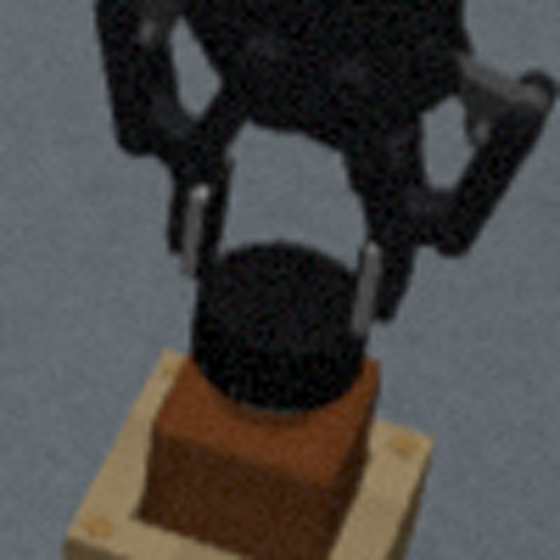

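Run:
```python
from h import *
P=np.array([579,206,0]);y=np.array([.453,-.892,0]);x=np.array([.892,.453,0])
for z in(115,134,150):print(z,np.round(proj("scene",[P-y*24+[0,0,z],P+y*24+[0,0,z]]),1).tolist())
print("observed pads (321.8,221.4),(352.2,231.4)")
# free fit of pads centre
ob=np.array([[321.8,221.4],[352.2,231.4]])
for z in (130,134,140,150):
    a,b=[atz("scene",o,z) for o in ob];print(z,(a+b)/2,np.linalg.norm(a-b))
m=mask("cap","scene")
a=proj("scene",[[579,206,112],[579,206,138]]);print(a)
n="top";im=snapshot(n);print([(i["p"],i["extent"]) for i in finder.trace("cap",n)])
cv2.imwrite("pics/g2.png",cv2.resize(im[158:278,86:206,::-1],(560,560),interpolation=2))
```

```text
115 [[349.2, 246.2], [323.8, 237.5]]
134 [[350.7, 238.5], [324.9, 229.9]]
150 [[351.9, 231.8], [325.9, 223.3]]
observed pads (321.8,221.4),(352.2,231.4)
130 [562.33022354 187.33090554 130.        ] 58.13941272125073
134 [565.79440241 190.22270605 134.        ] 57.75184271187944
140 [570.99067072 194.56040681 140.        ] 57.17048769782236
150 [579.6511179  201.78990808 150.        ] 56.201562674394296
[[336.17259984 242.98439031]
 [337.93285007 232.49125446]]
[(0.54, [138.7, 217.4, 22.8, 17.4])]
```

View pics/g2.png

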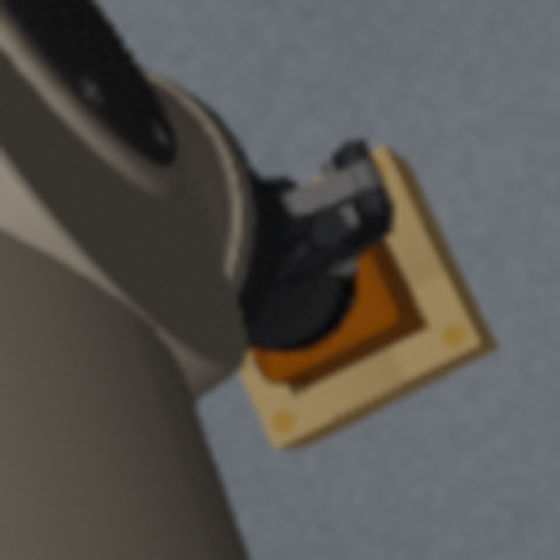

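The top view mostly shows the arm and tells little. In the scene view the pad tips, at crop (190,275) and (362,330), sit at the level of the cap's top face, so the real tips are higher than I assumed. They closed over the top edge with only about 2 N. I'll open, go down 15 mm and close again.

{"fn": "jog_arm", "kwargs": {
  "moves": [
    [[0,0,0],[0,0,-3],75],
    [[0,0,0],[0,0,-2],80],
    [[0,0,0],[0,0,0],80],
    [[0,0,0],[0,0,10],80],
    [[0,0,0],[0,0,9],80]
  ]
}}

```text
time_s: 5.45
position: [578.8, 205.8, 94.6]
ee_rot: [3.055, 0.731, -0.001]
wrist_force: [-0.1, 0.8, -0.3]
grip_width: 80.0
grasp_force: 0.0
```

{"fn": "jog_arm", "kwargs": {
  "moves": [
    [[0,0,0],[0,0,0],65],
    [[0,0,0],[0,0,0],60],
    [[0,0,0],[0,0,0],57],
    [[0,0,0],[0,0,0],55],
    [[0,0,0],[0,0,0],53]
  ]
}}

```text
time_s: 6.08
position: [579.1, 206.5, 96.1]
ee_rot: [-3.055, -0.731, -0.001]
wrist_force: [-2.6, 1.1, 5.4]
grip_width: 53.9
grasp_force: 31.2
```

```bash
python3 s.py "[579.4,206.2,110]";python3 - <<'E'
from h import *
im=snapshot("scene");a=cv2.resize(im[180:280,287:387,::-1],(560,560),interpolation=2)
cv2.imwrite("pics/g3.png",a)
E
```

```text
6.08 q [-0.15  0.47 -0.39  1.82  0.22  0.89 -1.74] p [579.1 206.5  96.1] x [0.892 0.453 0.001] z [ 0.001  0.001 -1.   ] F [-2.6  1.1  5.4] T [0.52 0.6  0.01] w 53.942875951521174 31.236820332705975
tool delta [  0.1   0.4 -13.9]
```

View pics/g3.png

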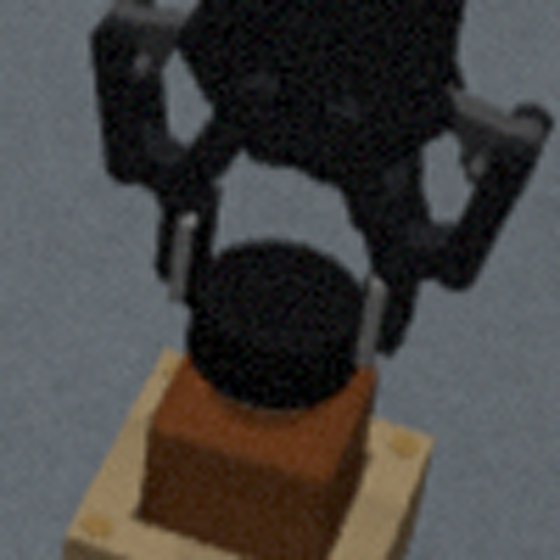

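The grip now holds the cap's upper half at 31 N. Next I'll squeeze harder, relieve the downward push and read the force.

{"fn": "jog_arm", "kwargs": {
  "moves": [
    [[0,0,0],[0,0,-1],50],
    [[0,0,0],[0,0,-0.5],50],
    [[0,0,0],[0,0,0],50]
  ],
  "squeeze": 80
}}

```text
time_s: 6.5
position: [579.1, 206.0, 97.0]
ee_rot: [-3.055, -0.731, -0.0]
wrist_force: [0.1, 1.3, -1.1]
grip_width: 52.3
grasp_force: 83.8
```

```bash
python3 s.py
```

```text
6.5 q [-0.14  0.47 -0.39  1.82  0.22  0.89 -1.74] p [579.1 206.   97. ] x [0.892 0.453 0.   ] z [ 0.  0. -1.] F [ 0.1  1.3 -1.1] T [ 0.39  0.02 -0.05] w 52.32472030708939 83.8266361847127
```

{"fn": "jog_arm", "kwargs": {
  "moves": [
    [[0,0,-0.17],[0,0,0],50],
    [[0,0,-0.17],[0,0,-0.5],50]
  ]
}}

```text
time_s: 6.75
position: [579.1, 205.8, 97.5]
ee_rot: [2.884, 1.245, 0.0]
wrist_force: [0.8, -0.0, -2.1]
grip_width: 52.1
grasp_force: 84.2
```

```bash
python3 s.py
```

```text
6.75 q [-0.09  0.48 -0.47  1.82  0.27  0.91 -1.43] p [579.1 205.8  97.5] x [ 0.686  0.728 -0.   ] z [ 0. -0. -1.] F [ 0.8 -0.  -2.1] T [ 0.07 -0.19 -0.03] w 52.06367067405412 84.214498030924
```

{"fn": "jog_arm", "kwargs": {
  "moves": [
    [[0,0,-0.12],[0,0,-0.3],50],
    [[0,0,-0.12],[0,0,-0.3],50]
  ]
}}

```text
time_s: 7.0
position: [579.3, 205.6, 98.1]
ee_rot: [2.716, 1.579, 0.0]
wrist_force: [1.2, 0.7, -0.4]
grip_width: 52.1
grasp_force: 84.3
```

```bash
python3 s.py
```

```text
7.0 q [-0.05  0.49 -0.52  1.81  0.3   0.91 -1.22] p [579.3 205.6  98.1] x [0.495 0.869 0.   ] z [ 0. -0. -1.] F [ 1.2  0.7 -0.4] T [ 0.2  -0.23  0.03] w 52.136264762563926 84.28547498933767
```

{"fn": "jog_arm", "kwargs": {
  "moves": [
    [[0,0,-0.12],[0,0,-0.3],50],
    [[0,0,-0.12],[0,0,-0.3],50]
  ]
}}

```text
time_s: 7.25
position: [579.4, 205.7, 98.8]
ee_rot: [2.507, 1.893, 0.001]
wrist_force: [2.0, 1.8, -1.0]
grip_width: 52.4
grasp_force: 84.3
```

```bash
python3 s.py
```

```text
7.25 q [-0.01  0.5  -0.57  1.81  0.33  0.93 -1.01] p [579.4 205.7  98.8] x [0.274 0.962 0.   ] z [ 0. -0. -1.] F [ 2.   1.8 -1. ] T [ 0.23 -0.26 -0.06] w 52.41360770489435 84.31345106302615
```

{"fn": "jog_arm", "kwargs": {
  "moves": [
    [[0,0,-0.12],[0,0,-0.3],50],
    [[0,0,-0.12],[0,0,-0.3],50],
    [[0,0,-0.12],[0,0,-0.3],50]
  ]
}}

```text
time_s: 7.62
position: [579.3, 205.8, 99.6]
ee_rot: [2.128, 2.311, 0.0]
wrist_force: [0.1, 1.7, -2.0]
grip_width: 52.0
grasp_force: 84.3
```

```bash
python3 s.py
```

```text
7.62 q [ 0.05  0.52 -0.66  1.81  0.38  0.94 -0.69] p [579.3 205.8  99.6] x [-0.083  0.997  0.   ] z [ 0.  0. -1.] F [ 0.1  1.7 -2. ] T [ 0.33 -0.17  0.05] w 52.04255714667951 84.30889307335747
```

{"fn": "jog_arm", "kwargs": {
  "moves": [
    [[0,0,-0.12],[0,0,-0.1],50],
    [[0,0,-0.12],[0,0,-0.2],50],
    [[0,0,-0.12],[0,0,-0.3],50]
  ]
}}

```text
time_s: 8.0
position: [579.3, 205.8, 100.3]
ee_rot: [1.68, 2.655, 0.001]
wrist_force: [0.8, 2.4, -1.0]
grip_width: 52.1
grasp_force: 84.3
```

```bash
python3 s.py
```

```text
8.0 q [ 0.11  0.54 -0.74  1.8   0.43  0.96 -0.37] p [579.3 205.8 100.3] x [-0.428  0.904 -0.   ] z [ 0.  0. -1.] F [ 0.8  2.4 -1. ] T [ 0.27 -0.29 -0.03] w 52.14396302099133 84.34060382547614
```

{"fn": "jog_arm", "kwargs": {
  "moves": [
    [[0,0,-0.12],[0,0,-0.25],50],
    [[0,0,-0.12],[0,0,-0.25],50],
    [[0,0,-0.12],[0,0,-0.25],50]
  ]
}}

```text
time_s: 8.38
position: [579.6, 205.8, 101.2]
ee_rot: [1.177, 2.912, 0.001]
wrist_force: [1.7, 0.2, 1.1]
grip_width: 52.2
grasp_force: 84.5
```

```bash
python3 s.py
```

```text
8.38 q [ 0.16  0.57 -0.82  1.8   0.49  0.99 -0.05] p [579.6 205.8 101.2] x [-0.719  0.695 -0.001] z [ 0.001  0.    -1.   ] F [1.7 0.2 1.1] T [ 0.23 -0.45 -0.05] w 52.16686647498074 84.49770508181246
```

{"fn": "jog_arm", "kwargs": {
  "moves": [
    [[0,0,-0.12],[0,0,-0.5],50],
    [[0,0,-0.12],[0,0,-0.35],50],
    [[0,0,-0.12],[0,0,-0.35],50]
  ]
}}

```text
time_s: 8.75
position: [579.6, 205.7, 102.3]
ee_rot: [0.637, 3.076, 0.0]
wrist_force: [1.8, 0.1, 0.8]
grip_width: 52.0
grasp_force: 84.4
```

```bash
python3 s.py
```

```text
8.75 q [ 0.22  0.6  -0.9   1.8   0.54  1.02  0.27] p [579.6 205.7 102.3] x [-0.918  0.397 -0.001] z [ 0.001  0.    -1.   ] F [1.8 0.1 0.8] T [ 0.25 -0.39 -0.06] w 51.99400770225432 84.44626409120247
```

{"fn": "jog_arm", "kwargs": {
  "moves": [
    [[0,0,-0.12],[0,0,-0.5],50],
    [[0,0,-0.12],[0,0,-0.35],50],
    [[0,0,-0.12],[0,0,-0.3],50]
  ]
}}

```text
time_s: 9.12
position: [579.6, 205.9, 103.5]
ee_rot: [0.076, 3.14, 0.001]
wrist_force: [2.1, 1.2, 0.4]
grip_width: 52.1
grasp_force: 84.4
```

```bash
python3 s.py
```

```text
9.12 q [ 0.27  0.63 -0.98  1.79  0.6   1.05  0.59] p [579.6 205.9 103.5] x [-0.999  0.048 -0.001] z [ 0.001  0.    -1.   ] F [2.1 1.2 0.4] T [ 0.41 -0.4  -0.06] w 52.130442928851735 84.38299547964561
```

{"fn": "jog_arm", "kwargs": {
  "moves": [
    [[0,0,-0.12],[0,0,-0.3],50],
    [[0,0,-0.12],[0,0,-0.3],50],
    [[0,0,-0.12],[0,0,-0.3],50]
  ]
}}

```text
time_s: 9.5
position: [579.6, 206.1, 104.4]
ee_rot: [-0.488, 3.103, 0.001]
wrist_force: [2.4, 2.5, 0.1]
grip_width: 52.4
grasp_force: 84.4
```

```bash
python3 s.py
```

```text
9.5 q [ 0.31  0.67 -1.05  1.79  0.65  1.08  0.9 ] p [579.6 206.1 104.4] x [-0.952 -0.307 -0.001] z [ 0.001  0.001 -1.   ] F [2.4 2.5 0.1] T [ 0.65 -0.31 -0.08] w 52.37809159170633 84.44242192774254
```

{"fn": "jog_arm", "kwargs": {
  "moves": [
    [[0,0,-0.12],[0,0,-0.3],50],
    [[0,0,-0.12],[0,0,-0.3],50],
    [[0,0,0],[0,0,-0.7],50],
    [[0,0,0],[0,0,0],50]
  ]
}}

```text
time_s: 10.0
position: [579.1, 205.8, 105.5]
ee_rot: [0.846, -3.026, -0.0]
wrist_force: [1.7, 1.6, -1.6]
grip_width: 52.3
grasp_force: 84.3
```

```bash
python3 s.py
```

```text
10.0 q [ 0.34  0.69 -1.1   1.79  0.69  1.11  1.11] p [579.1 205.8 105.5] x [-0.855 -0.518  0.   ] z [-0.  0. -1.] F [ 1.7  1.6 -1.6] T [ 0.45 -0.17 -0.03] w 52.269048589323404 84.30582919350854
```

Fz is -1.6 N, about the cap's own weight of 0.9 N. I'll lift a little more and check.

{"fn": "jog_arm", "kwargs": {
  "moves": [
    [[0,0,0],[0,0,-1],50],
    [[0,0,0],[0,0,-1],50],
    [[0,0,0],[0,0,0],50]
  ]
}}

```text
time_s: 10.38
position: [579.0, 205.9, 107.6]
ee_rot: [-0.85, 3.024, -0.0]
wrist_force: [0.1, 1.3, -2.1]
grip_width: 52.2
grasp_force: 84.2
```

```bash
python3 s.py
```

```text
10.38 q [ 0.34  0.69 -1.11  1.79  0.69  1.11  1.11] p [579.  205.9 107.6] x [-0.854 -0.521 -0.   ] z [ 0. -0. -1.] F [ 0.1  1.3 -2.1] T [ 0.37 -0.02  0.04] w 52.23045136971237 84.22275073393394
```

{"fn": "jog_arm", "kwargs": {
  "moves": [
    [[0,0,0],[0,0,-3],50],
    [[0,0,0],[0,0,-7],50],
    [[0,0,0],[0,0,-15],50],
    [[0,0,0],[0,0,-25],50],
    [[0,0,0],[0,0,0],50]
  ]
}}

```text
time_s: 11.0
position: [580.1, 206.7, 160.7]
ee_rot: [-0.849, 3.021, 0.0]
wrist_force: [0.2, -0.3, -1.6]
grip_width: 52.6
grasp_force: 84.3
```

```bash
python3 s.py "[569,-219,157]"
python3 - <<'E'
from h import *
im=snapshot("scene");a=cv2.resize(im[150:320,267:407,::-1],(480,583),interpolation=2)
cv2.imwrite("pics/l1.png",a)
E
```

```text
11.0 q [ 0.36  0.63 -1.14  1.74  0.62  1.18  1.16] p [580.1 206.7 160.7] x [-0.854 -0.521 -0.004] z [ 0.004  0.001 -1.   ] F [ 0.2 -0.3 -1.6] T [ 0.02  0.03 -0.01] w 52.60200391632322 84.33471543885389
tool delta [ 231.3 -357.6    3.3]
```

View pics/l1.png

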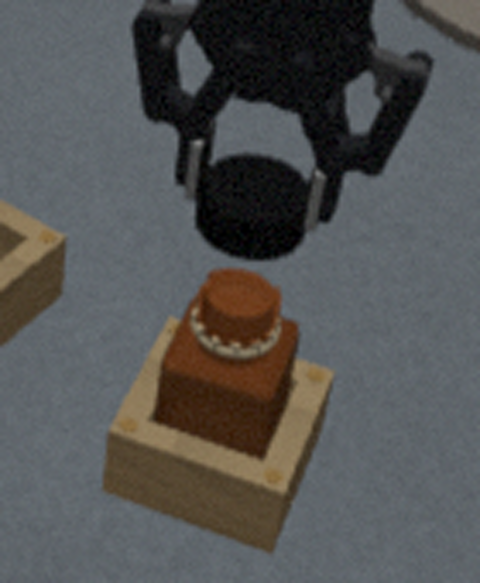

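The picture shows the cap free in the gripper at (255,205). The bottle is still seated in its block with its neck bare at (240,300). Next I'll carry the cap to the tile.

{"fn": "jog_arm", "kwargs": {
  "moves": [
    [[0,0,0],[15,-22,0],50],
    [[0,0,0],[27,-42,0],50],
    [[0,0,0],[27,-42,0],50],
    [[0,0,0],[27,-42,0],50],
    [[0,0,0],[27,-42,0],50]
  ]
}}

```text
time_s: 11.68
position: [572.7, -22.2, 157.5]
ee_rot: [0.85, -3.024, 0.0]
wrist_force: [1.6, 0.1, 0.2]
grip_width: 51.9
grasp_force: 84.3
```

{"fn": "jog_arm", "kwargs": {
  "moves": [
    [[0,0,0],[27,-42,0],50],
    [[0,0,0],[27,-42,0],50],
    [[0,0,0],[27,-42,0],50],
    [[0,0,0],[18,-27,0],50],
    [[0,0,0],[9,-14,0],50]
  ]
}}

```text
time_s: 12.3
position: [567.3, -221.1, 157.2]
ee_rot: [0.847, -3.025, -0.0]
wrist_force: [0.3, 0.5, -1.0]
grip_width: 52.1
grasp_force: 84.3
```

```bash
python3 s.py "[569,-219,60]"
```

```text
12.3 q [ 1.08  0.62 -1.13  1.76  0.61  1.17  1.88] p [ 567.3 -221.1  157.2] x [-0.855 -0.519  0.001] z [-0.001  0.    -1.   ] F [ 0.3  0.5 -1. ] T [ 0.02 -0.03  0.02] w 52.09993158342934 84.30207065634022
tool delta [-2.6  0.9 97.2]
```

{"fn": "jog_arm", "kwargs": {
  "moves": [
    [[0,0,0],[-1,0,25],50],
    [[0,0,0],[0,0,40],50],
    [[0,0,0],[0,0,40],50],
    [[0,0,0],[0,0,20],50],
    [[0,0,0],[0,0,10],50]
  ]
}}

```text
time_s: 12.92
position: [568.7, -217.4, 21.6]
ee_rot: [0.852, -3.023, -0.002]
wrist_force: [0.1, -0.8, -0.7]
grip_width: 52.2
grasp_force: 84.3
```

{"fn": "jog_arm", "kwargs": {
  "moves": [
    [[0,0,0],[0,0,8],50],
    [[0,0,0],[0,0,6],50],
    [[0,0,0],[0,0,2],50],
    [[0,0,0],[0,0,0],50]
  ]
}}

```text
time_s: 13.42
position: [568.9, -218.7, 6.8]
ee_rot: [-0.85, 3.024, -0.0]
wrist_force: [-0.4, 0.5, -1.8]
grip_width: 52.4
grasp_force: 84.3
```

```bash
python3 s.py "[569,-219,-5]"
```

```text
13.43 q [ 0.97  0.78 -0.98  1.85  0.8   0.96  1.74] p [ 568.9 -218.7    6.8] x [-0.854 -0.521 -0.   ] z [ 0. -0. -1.] F [-0.4  0.5 -1.8] T [ 0.01  0.03 -0.04] w 52.39863630166966 84.30501294544229
tool delta [ 0.1 -0.3 11.8]
```

{"fn": "jog_arm", "kwargs": {
  "moves": [
    [[0,0,0],[0,0,4],50],
    [[0,0,0],[0,0,2.5],50],
    [[0,0,0],[0,0,1.5],50],
    [[0,0,0],[0,0,0],50]
  ]
}}

```text
time_s: 13.92
position: [568.7, -218.6, -1.6]
ee_rot: [0.85, -3.024, -0.0]
wrist_force: [0.1, -0.7, -0.5]
grip_width: 52.0
grasp_force: 84.3
```

{"fn": "jog_arm", "kwargs": {
  "moves": [
    [[0,0,0],[0,0,1],50],
    [[0,0,0],[0,0,0],50]
  ]
}}

```text
time_s: 14.18
position: [568.7, -218.6, -2.5]
ee_rot: [0.85, -3.024, -0.0]
wrist_force: [-0.3, 0.4, -1.5]
grip_width: 52.0
grasp_force: 84.3
```

{"fn": "jog_arm", "kwargs": {
  "moves": [
    [[0,0,0],[0,0,1],50],
    [[0,0,0],[0,0,0],50]
  ]
}}

```text
time_s: 14.42
position: [568.7, -218.6, -3.5]
ee_rot: [0.85, -3.024, -0.0]
wrist_force: [0.4, 0.0, -0.9]
grip_width: 52.2
grasp_force: 84.3
```

{"fn": "jog_arm", "kwargs": {
  "moves": [
    [[0,0,0],[0,0,0.8],50],
    [[0,0,0],[0,0,0],50]
  ]
}}

```text
time_s: 14.68
position: [568.7, -218.6, -4.3]
ee_rot: [0.85, -3.024, -0.0]
wrist_force: [0.1, -0.4, -0.7]
grip_width: 51.9
grasp_force: 84.3
```

{"fn": "jog_arm", "kwargs": {
  "moves": [
    [[0,0,0],[0,0,0.8],50],
    [[0,0,0],[0,0,0],50]
  ]
}}

```text
time_s: 14.92
position: [568.7, -218.6, -5.1]
ee_rot: [0.85, -3.024, -0.0]
wrist_force: [-0.3, -0.3, -0.2]
grip_width: 52.1
grasp_force: 84.3
```

{"fn": "jog_arm", "kwargs": {
  "moves": [
    [[0,0,0],[0,0,0.8],50],
    [[0,0,0],[0,0,0],50]
  ]
}}

```text
time_s: 15.18
position: [568.9, -218.6, -5.5]
ee_rot: [-0.85, 3.024, -0.0]
wrist_force: [-2.0, -0.1, 6.8]
grip_width: 52.1
grasp_force: 85.1
```

{"fn": "jog_arm", "kwargs": {
  "moves": [
    [[0,0,0],[0,0,0.8],50],
    [[0,0,0],[0,0,0],50]
  ]
}}

```text
time_s: 15.42
position: [568.9, -218.6, -5.6]
ee_rot: [0.85, -3.024, 0.001]
wrist_force: [-7.0, 0.4, 19.5]
grip_width: 52.2
grasp_force: 86.4
```

The cap has touched down at the predicted height. I'll relieve the load and release it in stages.

{"fn": "jog_arm", "kwargs": {
  "moves": [
    [[0,0,0],[0,0,-1.2],50],
    [[0,0,0],[0,0,0],50]
  ],
  "squeeze": 30
}}

```text
time_s: 15.68
position: [568.9, -218.7, -5.4]
ee_rot: [-0.85, 3.024, -0.0]
wrist_force: [0.1, -0.3, 3.4]
grip_width: 52.0
grasp_force: 84.7
```

{"fn": "jog_arm", "kwargs": {
  "moves": [
    [[0,0,0],[0,0,0],55],
    [[0,0,0],[0,0,0],59],
    [[0,0,0],[0,0,0],65],
    [[0,0,0],[0,0,0],75],
    [[0,0,0],[0,0,0],85]
  ]
}}

```text
time_s: 16.3
position: [568.8, -218.6, -5.5]
ee_rot: [-0.85, 3.024, 0.0]
wrist_force: [-0.2, -0.1, 0.4]
grip_width: 85.0
grasp_force: 0.0
```

```bash
python3 s.py
```

```text
16.3 q [ 0.96  0.8  -0.97  1.86  0.81  0.94  1.73] p [ 568.8 -218.6   -5.5] x [-0.853 -0.521 -0.   ] z [ 0.  0. -1.] F [-0.2 -0.1  0.4] T [-0.04  0.   -0.01] w 85.03232100497947 0.0
```

{"fn": "jog_arm", "kwargs": {
  "moves": [
    [[0,0,0],[0,0,-15],85],
    [[0,0,0],[0,0,-30],85],
    [[0,0,0],[0,0,-45],85],
    [[0,0,0],[0,0,-45],85],
    [[0,0,0],[0,0,-45],85]
  ]
}}

```text
time_s: 16.92
position: [568.7, -218.3, 177.0]
ee_rot: [-0.851, 3.024, -0.0]
wrist_force: [0.5, 0.4, 0.8]
grip_width: 85.3
grasp_force: 0.0
```

{"fn": "jog_arm", "kwargs": {
  "moves": [
    [[0,0,0],[30,0,-10],85],
    [[0,0,0],[30,0,0],85],
    [[0,0,0],[0,0,0],85],
    [[0,0,0],[0,0,0],85]
  ]
}}

```text
time_s: 17.42
position: [517.9, -249.6, 185.3]
ee_rot: [-0.85, 3.024, -0.001]
wrist_force: [0.7, 0.4, -0.9]
grip_width: 85.4
grasp_force: 0.0
```

```bash
python3 s.py
python3 - <<'E'
from h import *
im=snapshot("scene");cv2.imwrite("pics/end.png",cv2.resize(im[:,:,::-1],(800,600)))
r=finder.trace("cap","scene");print([(i["p"],i["extent"]) for i in r])
m=r[0]["pixels"].astype(np.uint8)
print(fitcap({"scene":m},x0=np.array([569.,-219,10])))
ys,xs=np.nonzero(m);print(atz("scene",(xs.mean(),ys.mean()),23))
E
```

```text
17.43 q [ 1.21  0.53 -1.16  1.81  0.53  1.16  2.  ] p [ 517.9 -249.6  185.3] x [-0.853 -0.521 -0.001] z [ 0.001 -0.    -1.   ] F [ 0.7  0.4 -0.9] T [0.04 0.02 0.02] w 85.43069215591396 0.0
[(0.96, [208.4, 157.0, 18.7, 23.7])]
(array([ 558.87334997, -237.63420202,   -1.15991599]), array([-0.,  0.,  0., -0.]))
[ 567.41779087 -222.80333769   23.        ]
```

View pics/end.png

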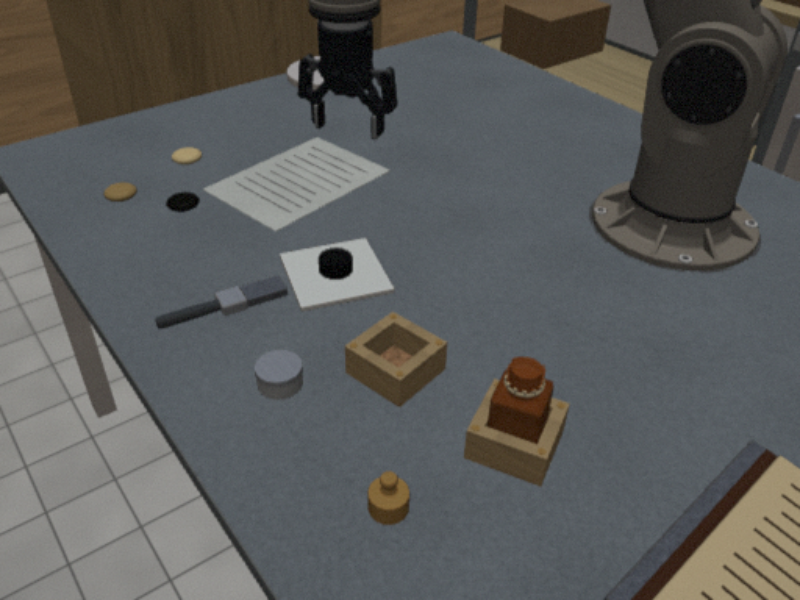

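The cap stands top side up in the middle of the tile at (336,263). The bottle is seated in its block at (520,410), everything else is untouched, and the gripper is clear.

```bash
python3 -c "
from cell import ticket
print(ticket.job_done())"
```

```text
the job is handed in; nothing more can be done
None
```

The cap was twisted loose, spun off and set top side up near the middle of the white tile, with the bottle still in its block; the job was handed in at about 17.5 s on the robot's clock, and no verdict was returned.

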